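# Catch the chisel case lid and lower it shut

## Task

The chisel case stands open, its lid leaning back past upright. Push the lid forward over its balance point so that it starts to fall shut, catch it on the fingers and hold it still for about half a second while it is still well open, then lower it fully shut gently, without letting it bang, and move clear. Do not grip the lid, and leave the other things on the bench alone.

Things in the scene. Friction and masses are not known exactly. Their poses are not given: they have to be found in the camera images.
- case: fixed dark wooden chisel case, 120 (x, depth) x 220 (y, width) x 80 high; origin at the centre of its underside; its own -x side is the front, its own +x side carries the hinge. It stands about a quarter turn round (yaw 1.3 to 1.8 rad), so that the front faces the robot's right and the lid leans back to the robot's left and falls shut to the right. The lid belongs to it.
- lid (a joint): angle of the lid, rad: 0 shut, flat on the case; 1.57 upright; about 1.85 leaning back against its stop, where it starts. The lid weighs about 0.35 kg (varies by some 20 percent) and balances at about 1.5: above that it falls back to the stop, below it falls shut on a damped hinge, slowly at first. Let go at 1.35 it reaches 0.7 after about 2.3 to 3.5 s and would arrive at about 0.5 to 0.75 rad/s, which is a bang; shutting at under 0.25 rad/s is gentle.
- hinge (a point): middle of the hinge line, at the far top rim of the case, 60 mm behind the case origin along the case's own +x and 80.5 mm above the bench; the hinge runs along the case's y. Its axes are those of the lid: at lid angle 0 they are the case's.
- lip (a point): middle of the free edge of the lid, on the inner face (the underside when shut), 150 mm from the hinge. The lid is a light wooden board with a darker panel outside, 10 thick, 120 x 220, with a finger lip 100 wide in the middle of its free edge that stands 30 past the case's front when shut; under the lip there is free space down to the bench.
- glue_bottle: bystander: loose white bottle, diameter 56, 140 high, origin under its centre; stands behind the hinge side of the case
- jar: bystander: loose amber jar with a steel cap, diameter 68, 90 high, origin under its centre; stands behind the hinge side of the case
- plane: bystander: loose small wooden hand plane, 100 x 45, about 65 high, origin under its centre; stands behind the hinge side of the case

How it is judged:
By the outcome, as a careful person would: the job done as asked, in the order asked, and still so for the second after the job is handed in, with the robot touching nothing.
It also fails if it takes over 64 s, if anything falls off the work surface, if the arm or the gripper's body presses on something with over 40 N, if the wrist force passes 120 N, or if a joint passes its speed limit or range.

## Robot

A 6-joint arm with a two-finger parallel gripper is mounted at the origin on the work surface. World frame = base frame: x ahead of the robot, y to its left, z up, the work surface at z = 0. Lengths are in m, angles in rad, forces in N, time in s.
With the tool pointing down it reaches from about 0.25 to 0.775 m from the base axis. Payload 4 kg.
Tool frame: the origin (TCP) lies on the centre line of the jaws, within the pads' length; the fingertips stand 14 mm ahead of it and the grasp point (between the pads) lies 5 mm behind it (robot.tcp_to_tips is the distance from the TCP to the fingertips, in m); z points along the fingers, y is the line along which they close (so a half turn about z gives the same grasp; the last joint's range is limited). The gripper opens to 94 mm and grips with 3 to 60 N. Pads are 16 mm wide; open, the fingers measure 119 mm over their backs; the gripper's body (75 mm by 177 mm) begins 78 mm behind the grasp point.
Start: joints at [-1.419, 0.087, 1.371, -0, 1.684, -0.103], TCP at [0.139, -0.532, 0.22] pointing down, gripper open.
Joint ranges: [-3.1, 3.1], [-0.76, 2.03], [0.27, 2.55], [-1.08, 4.22], [0.17, 2.65], [-2.57, 2.57]. Speed limits (rad/s): [2.79, 2.79, 3.14, 3.14, 3.14, 3.14].

## Interface

Orientations are given as [roll, pitch, yaw] about the fixed x, y, z axes, in that order (R = Rz(yaw) Ry(pitch) Rx(roll)).
In Python, from bench import robot gives the robot as it stands.
- The arm moves only by the tool carry_out, never from a script. Its argument "increments" is a list of rows, each a list of 3 entries, a list of its own where there are three numbers: the closure in counts, from 0 (fully open) to 255 (shut), then the shift along the tool's x, y, z in mm, then the turn about the tool's z in degrees. In form: [[fingers, [dx, dy, dz], twist], ...]. A call has 1 to 8 rows; each row shifts and turns the commanded pose from where the row before left it, along the tool's axes as they then stand; what a row does not reach is not made up. A row lasts 1/10 s, in which the tool goes at most 50 mm and 8.59 degrees, less where a joint would pass 70% of its speed; a pose out of reach is approached as far as the arm can. A call with a gripper value outside its range is refused whole. The fingers move at their own pace and stop on an object; the grip force is fixed at half the most. Time passes only in rows, so rows that do not move let the fingers close. It gives the time, the measured TCP pose, the force, the opening and the grip force at its end, in the units of the state.
- robot.get_obs(): the state, without advancing time (a new reading comes with each control period).
- robot.snapshot(name): name is "scene" or "top" or "wrist"; returns the picture (400x640x3 uint8, blue, green, red); there is no depth.
- robot.get_calibration(name): a dict with "vfov" (degrees; the focal length in pixels is half the picture's height over the tangent of half this angle, whatever the lens; pixels are square), "cx", "cy" (the principal point, pixels), "T" (4x4, takes a point from camera to world coordinates). Camera axes: x right, y down, z forward; pixel columns grow to the right and rows downward; lengths in m; the calibration is good to about 2 mm. A picture is of the moment at which its call begins: read the wrist's pose just before it. get_calibration takes no time and is no camera call; for the wrist camera it gives the pose at the moment of the call.
- robot.close_job(): hands the job in; it is judged then, once.
The state is a dict: "time": time; "joint_positions": joint angles; "qvel": joint speeds; "joint_torque": joint torques, N m; "tool_pos": TCP position; "ee_rot": TCP orientation; "wrist_force": force on the tool from outside, world axes, zero at the start; "wrist_torque": the same for the moment, N m; "width": finger opening in m; "finger_force": force on a finger pad.
Only numpy, scipy, OpenCV 4.12 (cv2) and the standard library are available. Lean on these libraries where they do the work, as an engineer would, in place of code of your own. Each camera call takes 0.05 s, during which the arm holds its last target. There are 200 camera calls.

## Working session

There is one attempt and no reset: what is moved stays moved. The work goes in short steps, Python scripts to look and compute and a tool call to move; the robot and the scene stay as the last step left them, time stands still between calls to the robot, and variables do not carry over. Pictures are saved under pics/ and viewed, at most 10 in all, crops included, and the job is handed in when it is done.

Besides the shell and the picture viewer there is one more tool, called by a JSON object that holds its "fn" and its "kwargs". carry_out: Moves the arm, as the interface text tells. Its arguments: {"type":"object","properties":{"increments":{"type":"array","items":{"type":"array"}}},"required":["increments"]}

```bash
mkdir -p pics; ls; python3 - <<'E'
from bench import robot
import cv2,numpy as np
np.set_printoptions(precision=4,suppress=True)
o=robot.get_obs(); print({k:o[k] for k in("time","tool_pos","ee_rot","wrist_force","width")})
a=robot.snapshot("scene");b=robot.snapshot("top")
cv2.imwrite("pics/s0.png",a);cv2.imwrite("pics/t0.png",b)
for n in("scene","top"):
  print(robot.get_calibration(n))
E
```

```text
pics
{'time': 0.0, 'tool_pos': array([ 0.1385, -0.5317,  0.2183]), 'ee_rot': array([-3.1394, -0.0002,  0.2548]), 'wrist_force': array([-0.2954, -0.0173,  0.2259]), 'width': 0.09382382604161968}
{'vfov': 53.368073529672664, 'cx': 314.558067480524, 'cy': 201.2377804638015, 'T': array([[ 0.0147,  0.7004, -0.7136,  1.1074],
       [ 0.9998,  0.0015,  0.0221,  0.1067],
       [ 0.0165, -0.7138, -0.7002,  0.5922],
       [ 0.    ,  0.    ,  0.    ,  1.    ]])}
{'vfov': 56.93571611979205, 'cx': 316.32825252910754, 'cy': 196.04755944084437, 'T': array([[-0.0971, -0.9708,  0.2195,  0.4433],
       [-0.9953,  0.0949, -0.0209,  0.1288],
       [-0.0005, -0.2205, -0.9754,  0.7764],
       [ 0.    ,  0.    ,  0.    ,  1.    ]])}
```

View pics/s0.png

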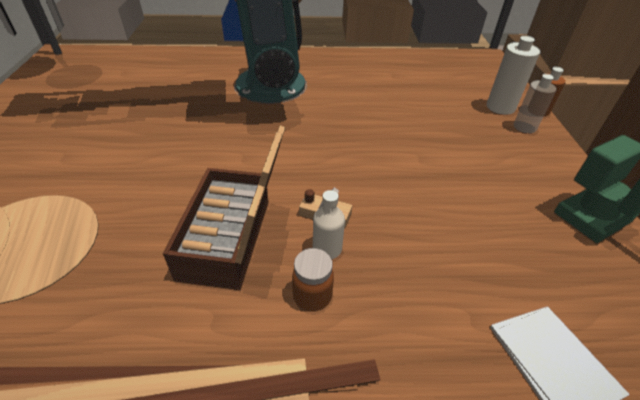

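View pics/t0.png

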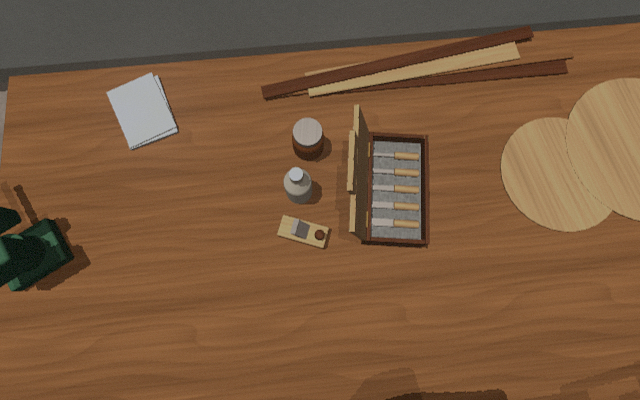

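The scene view shows the case with its lid leaning back, lip edge near (280,130). The top view shows the front rim at about x=427 (rows 135–243) and the bystanders to the left at (308,138), (298,185) and (303,232).

```bash
cat > h.py <<'E'
import numpy as np,cv2
from bench import robot
np.set_printoptions(precision=4,suppress=True)
def ray(n,p):
    c=robot.get_calibration(n);f=200/np.tan(np.radians(c["vfov"])/2)
    d=c["T"][:3,:3]@np.array([(p[0]-c["cx"])/f,(p[1]-c["cy"])/f,1]);return c["T"][:3,3],d
def at(n,p,z):
    o,d=ray(n,p);return o+d*(z-o[2])/d[2]
def proj(n,P):
    c=robot.get_calibration(n);f=200/np.tan(np.radians(c["vfov"])/2)
    q=c["T"][:3,:3].T@(np.array(P)-c["T"][:3,3]);return np.array([f*q[0]/q[2]+c["cx"],f*q[1]/q[2]+c["cy"]])
E
python3 - <<'E'
from h import *
a=cv2.imread("pics/s0.png");b=cv2.imread("pics/t0.png")
v=np.hstack([cv2.resize(b[90:260,265:445],None,fx=3,fy=3,interpolation=2)[:510],])
cv2.imwrite("pics/c1.png",cv2.resize(b[90:260,265:445],None,fx=4,fy=3.5,interpolation=2))
cv2.imwrite("pics/c2.png",cv2.resize(a[110:310,150:360],None,fx=3.5,fy=3,interpolation=2))
E
```

```text
(no output)
```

View pics/c1.png

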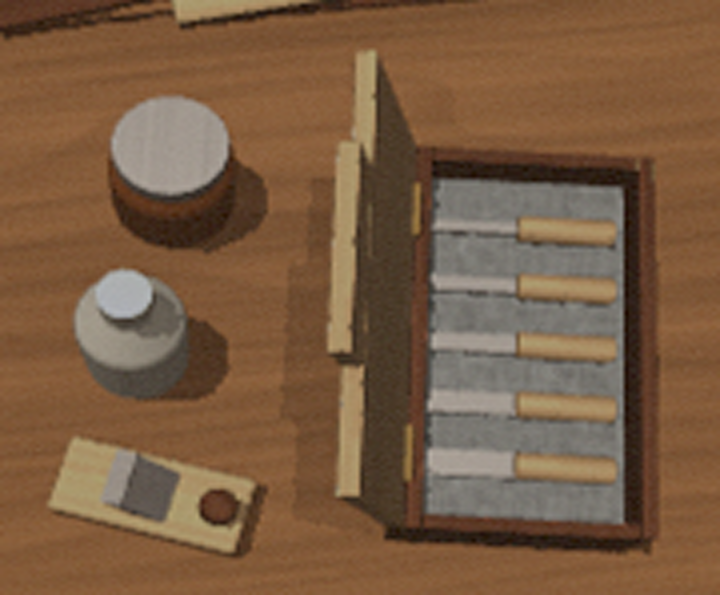

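View pics/c2.png

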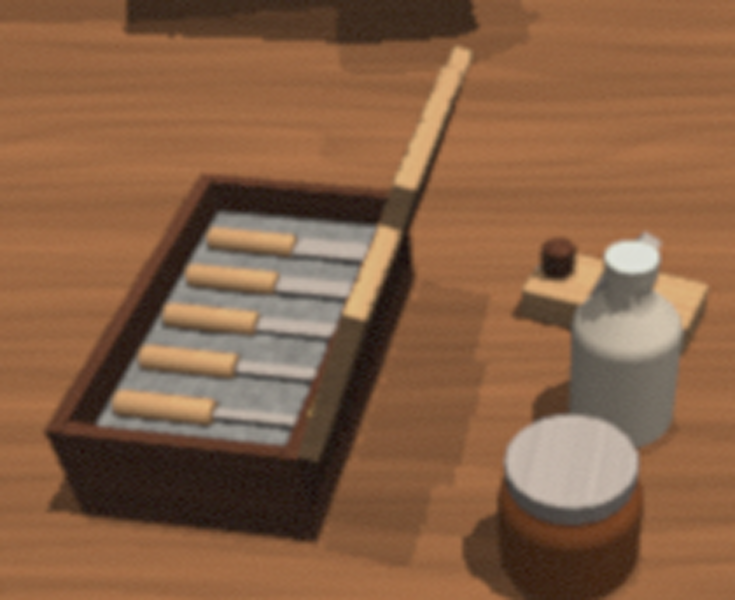

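```bash
python3 - <<'E'
from h import *
z=.08
T=[at("top",p,z) for p in[(427.5,135.7),(426,244),(366.8,240.6),(369.5,132.9)]]
S=[at("scene",p,z) for p in[(164.3,254),(208.6,169)]]
print(np.array(T),np.array(S))
ff,fn,bn,bf=T
for a,b in((ff,fn),(bf,bn),(bf,ff),(bn,fn)):
  d=a-b;print(np.linalg.norm(d),np.arctan2(d[1],d[0]))
print("lip in",at("top",(355,130.9),.2247),at("top",(352.5,190.9),.2247),"out",at("top",(350,130.9),.222),at("top",(347.5,190.6),.222))
print("bottle",at("top",(296,174),.14),"jar",at("top",(307.5,131),.09),"plane",at("top",(303,231),.04))
E
```

```text
[[ 0.702  -0.1206  0.08  ]
 [ 0.4879 -0.0824  0.08  ]
 [ 0.5051  0.0276  0.08  ]
 [ 0.7193 -0.0053  0.08  ]] [[ 0.707  -0.1205  0.08  ]
 [ 0.4942 -0.0867  0.08  ]]
0.21746685472680058 -0.176587296668634
0.2167538144025455 -0.15253170139484712
0.11652600472822768 1.4217657726514232
0.11129476384201395 1.416088883073231
lip in [0.6676 0.0451 0.2247] [0.5701 0.0608 0.2247] out [0.6695 0.0527 0.222 ] [0.5719 0.0681 0.222 ]
bottle [0.6304 0.1475 0.14  ] jar [0.7313 0.1187 0.09  ] plane [0.5401 0.1466 0.04  ]
```

{"fn": "carry_out", "kwargs": {"increments": [[255,[0,0,-10],-8.3],[255,[0,0,-10],-8.3],[255,[0,0,-10],-8.3],[255,[0,0,-10],-8.3],[255,[0,0,-10],-8.3],[255,[0,0,-10],-8.3],[255,[0,0,-10],-8.3],[255,[0,0,-10],-8.2]]}}

```text
time: 0.9
tool_pos: [0.1386, -0.532, 0.2992]
ee_rot: [-3.141, -0.001, 1.418]
wrist_force: [-0.6, -0.3, -0.1]
width: 0.0334
finger_force: 0.0
```

{"fn": "carry_out", "kwargs": {"increments": [[255,[40,20,0],0],[255,[43,24,0],0],[255,[43,24,0],0],[255,[43,24,0],0],[255,[43,24,0],0],[255,[43,24,0],0],[255,[43,24,0],0],[255,[43,24,0],0]]}}

```text
time: 1.7
tool_pos: [0.3789, -0.2234, 0.2992]
ee_rot: [-3.141, 0.0, 1.412]
wrist_force: [-0.0, -0.6, -0.1]
width: 0.0003
finger_force: 0.0
```

{"fn": "carry_out", "kwargs": {"increments": [[255,[43,24,0],0],[255,[43,24,0],0],[255,[43,24,0],0],[255,[43,24,0],0],[255,[43,24,0],0],[255,[43,24,0],0],[255,[43,24,0],0],[255,[20,20,0],0]]}}

```text
time: 2.5
tool_pos: [0.6155, 0.0657, 0.2981]
ee_rot: [-3.14, -0.001, 1.416]
wrist_force: [-0.3, -1.1, -0.3]
width: 0.0006
finger_force: 0.0
```

{"fn": "carry_out", "kwargs": {"increments": [[255,[0,0,0],0],[255,[0,0,0],0],[255,[0,0,0],0]]}}

```text
time: 2.8
tool_pos: [0.614, 0.061, 0.2996]
ee_rot: [-3.141, 0.001, 1.411]
wrist_force: [-0.0, 0.2, 0.4]
width: 0.0007
finger_force: 0.0
```

```bash
cat > st.py <<'E'
from h import *
H=np.array([.6147,.0145]);u=np.array([.159,.987])
o=robot.get_obs();d=o["tool_pos"][:2]-H
print("t",round(o["time"],2),"pos",o["tool_pos"],"u",round(d@u,4),"-v",round(d@np.array([.987,-.159]),4),"rot",o["ee_rot"],"F",o["wrist_force"],"Fu",round(o["wrist_force"][:2]@u,2),"w",round(o["width"],4))
E
python3 st.py; python3 -c "
from h import *
cv2.imwrite('pics/w1.png',robot.snapshot('scene'))"
```

```text
t 2.8 pos [0.614  0.061  0.2996] u 0.0458 -v -0.0081 rot [-3.1413  0.0005  1.4109] F [-0.0256  0.2068  0.4279] Fu 0.2 w 0.0007
```

{"fn": "carry_out", "kwargs": {"increments": [[255,[35,8,0],0],[255,[0,0,25],0],[255,[0,0,35],0],[255,[0,0,35],0],[255,[0,0,0],0],[255,[0,0,0],0]]}}

```text
time: 3.45
tool_pos: [0.6275, 0.0943, 0.2051]
ee_rot: [-3.141, 0.0, 1.411]
wrist_force: [0.6, -0.1, 0.7]
width: 0.0004
finger_force: 0.0
```

```bash
python3 st.py; python3 -c "
from h import *
cv2.imwrite('pics/w2.png',cv2.resize(robot.snapshot('scene')[60:300,140:400],None,fx=2.4,fy=2.4))"
```

```text
t 3.45 pos [0.6275 0.0943 0.2051] u 0.0808 -v -0.0 rot [-3.1412  0.0002  1.4106] F [ 0.5784 -0.1172  0.6866] Fu -0.02 w 0.0004
```

View pics/w2.png

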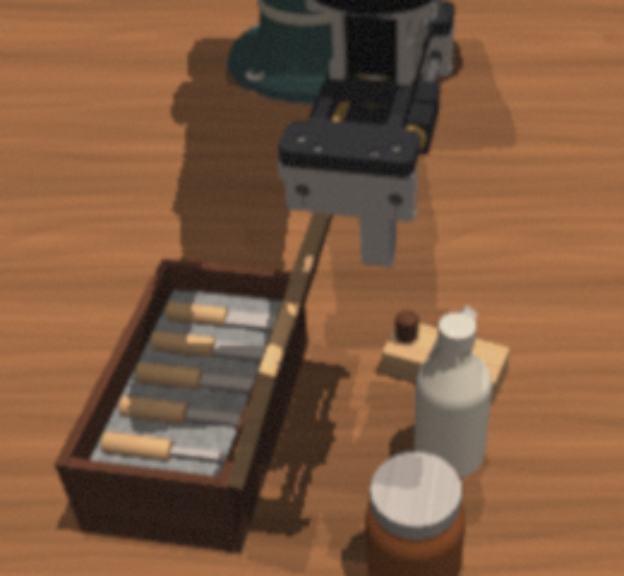

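{"fn": "carry_out", "kwargs": {"increments": [[255,[-12,0,0],0],[255,[-10,0,0],0],[255,[-10,0,0],0],[255,[-10,0,0],0],[255,[-10,0,0],0],[255,[-10,0,0],0],[255,[-8,0,0],0]]}}

```text
time: 4.2
tool_pos: [0.6168, 0.0252, 0.2045]
ee_rot: [-3.142, -0.0, 1.412]
wrist_force: [0.3, 1.8, 2.6]
width: 0.0006
finger_force: 1.3
```

```bash
python3 st.py; python3 -c "
from h import *
cv2.imwrite('pics/w3.png',cv2.resize(robot.snapshot('scene')[60:300,140:400],None,fx=2.4,fy=2.4))"
```

```text
t 4.2 pos [0.6168 0.0252 0.2045] u 0.0109 -v 0.0004 rot [-3.1416 -0.0001  1.4115] F [0.2993 1.7808 2.5737] Fu 1.81 w 0.0006
```

View pics/w3.png

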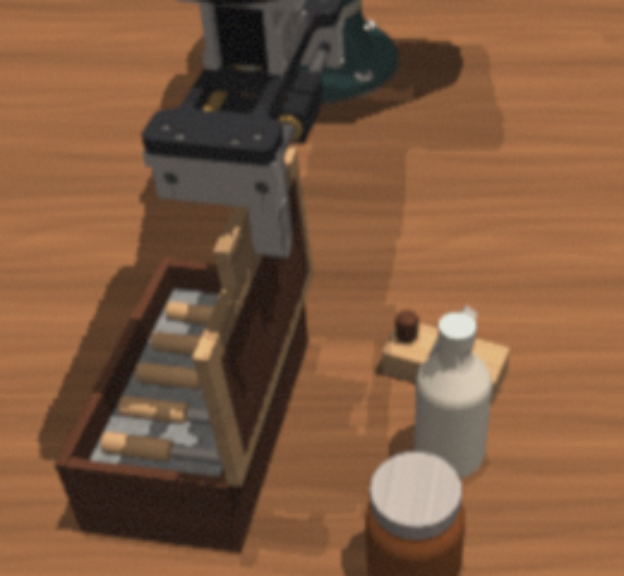

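The lid is now past upright, with the finger still on its outer face and the near lip corner at about crop (220,248). I'll work out its angle from that corner.

```bash
cat >> h.py <<'E'
H=np.array([.6147,.0145]);u=np.array([.159,.987]);w=np.array([.987,-.159])
def ang(p,off):
    o,d=ray("scene",p);t=(off-(o[:2]-H)@w)/(d[:2]@w);P=o+d*t
    a=-(P[:2]-H)@u;b=P[2]-.0805
    return np.arctan2(b,a),np.hypot(a,b)
E
python3 -c "
from h import *
print(ang((140+220/2.4,60+248/2.4),.05), ang((140+197/2.4,60+352/2.4),.11), ang((140+288/2.4,60+152/2.4),-.11))
for t in (1.3,1.4,1.5): print(t,(proj('scene',[*(H-u*.15*np.cos(t)+w*.05),.0805+.15*np.sin(t)])-[140,60])*2.4)"
```

```text
(np.float64(1.5339425700945606), np.float64(0.15136456296634535)) (np.float64(1.5325134686983), np.float64(0.12353378360341515)) (np.float64(1.5109723984559218), np.float64(0.11437010053067659))
1.3 [165.8014 250.7207]
1.4 [188.4673 248.9997]
1.5 [212.1749 249.2381]
```

{"fn": "carry_out", "kwargs": {"increments": [[255,[-9,0,0],0],[255,[-9,0,0],0],[255,[0,0,0],0],[255,[12,0,-10],0],[255,[0,0,-40],0],[255,[-25,0,-15],0],[255,[-50,0,0],0],[255,[-36,0,0],0]]}}

```text
time: 5.05
tool_pos: [0.5987, -0.0903, 0.2716]
ee_rot: [3.139, 0.002, 1.413]
wrist_force: [0.7, -0.8, 0.0]
width: 0.0005
finger_force: 0.0
```

```bash
python3 st.py; python3 -c "
from h import *
cv2.imwrite('pics/w4.png',cv2.resize(robot.snapshot('scene')[60:300,140:400],None,fx=2.4,fy=2.4))
for t in (1.2,1.3,1.4,1.5): print(t,*[(proj('scene',[*(H-u*r*np.cos(t)+w*o),.0805+r*np.sin(t)])-[140,60])*2.4 for r,o in((.15,.05),(.12,.11))])"
```

```text
t 5.05 pos [ 0.5987 -0.0903  0.2716] u -0.106 -v 0.0009 rot [3.1387 0.0016 1.413 ] F [ 0.6711 -0.8212  0.0361] Fu -0.7 w 0.0005
1.2 [144.4981 254.3387] [135.4917 358.3669]
1.3 [165.8014 250.7207] [153.1831 356.0479]
1.4 [188.4673 248.9997] [171.9832 355.174 ]
1.5 [212.1749 249.2381] [191.6387 355.7807]
```

View pics/w4.png

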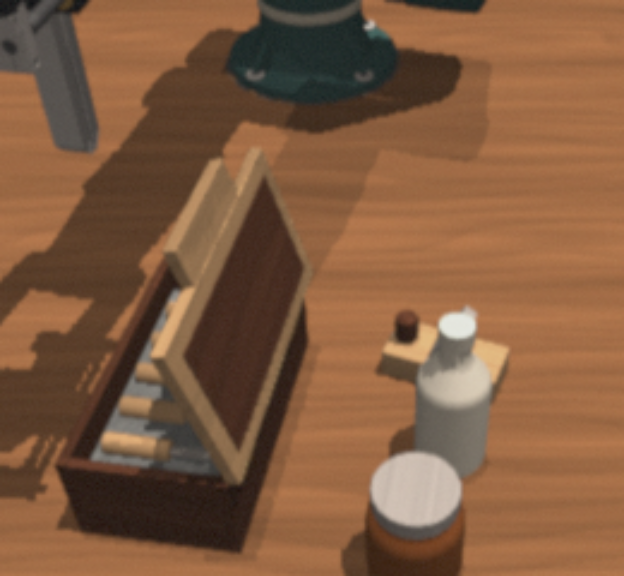

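The lid has started to fall: the lip corner at (166,250) gives about 1.30 rad. The fingers go down in front of it now.

{"fn": "carry_out", "kwargs": {"increments": [[255,[0,0,35],0],[255,[7,0,35],0],[255,[7,0,0],0],[255,[0,0,0],0]]}}

```text
time: 5.5
tool_pos: [0.6007, -0.074, 0.1997]
ee_rot: [-3.14, -0.0, 1.414]
wrist_force: [0.5, 0.4, -0.3]
width: 0.0002
finger_force: 0.0
```

{"fn": "carry_out", "kwargs": {"increments": [[255,[0,0,0],0],[255,[0,0,0],0],[255,[0,0,0],0],[255,[0,0,0],0]]}}

```text
time: 5.9
tool_pos: [0.6011, -0.0758, 0.2007]
ee_rot: [3.14, 0.0, 1.412]
wrist_force: [0.6, 0.2, 0.4]
width: 0.0005
finger_force: 0.0
```

{"fn": "carry_out", "kwargs": {"increments": [[255,[0,0,0],0],[255,[0,0,0],0],[255,[0,0,0],0],[255,[0,0,0],0]]}}

```text
time: 6.3
tool_pos: [0.6006, -0.0757, 0.1993]
ee_rot: [-3.141, 0.0, 1.412]
wrist_force: [0.8, 0.6, 0.1]
width: 0.0008
finger_force: 0.0
```

```bash
python3 st.py
```

```text
t 6.3 pos [ 0.6006 -0.0757  0.1993] u -0.0912 -v 0.0004 rot [-3.1414  0.0001  1.4119] F [0.789  0.5564 0.1061] Fu 0.67 w 0.0008
```

{"fn": "carry_out", "kwargs": {"increments": [[255,[0,0,0],0],[255,[0,0,0],0],[255,[0,0,0],0],[255,[0,0,0],0],[255,[0,0,0],0],[255,[0,0,0],0],[255,[0,0,0],0],[255,[0,0,0],0]]}}

```text
time: 7.1
tool_pos: [0.6006, -0.0757, 0.1994]
ee_rot: [-3.141, 0.0, 1.412]
wrist_force: [0.6, -0.1, 0.1]
width: 0.0004
finger_force: 0.3
```

```bash
python3 st.py; python3 -c "
from h import *
a=robot.snapshot('scene');cv2.imwrite('pics/w5.png',cv2.resize(a[60:300,140:400],None,fx=2.4,fy=2.4))
for t in (.8,.9,1.,1.1,1.2): print(t,*[(proj('scene',[*(H-u*r*np.cos(t)+w*o),.0805+r*np.sin(t)])-[140,60])*2.4 for r,o in((.15,.05),(.12,.11))])"
```

```text
t 7.1 pos [ 0.6006 -0.0757  0.1994] u -0.0913 -v 0.0005 rot [-3.1415  0.0003  1.4119] F [ 0.64   -0.0692  0.1177] Fu 0.03 w 0.0004
0.8 [ 77.8586 285.3977] [ 79.812  380.5631]
0.9 [ 91.3547 275.447 ] [ 91.1549 373.2775]
1.0 [107.0616 266.8425] [104.3025 367.0742]
1.1 [124.8392 259.7554] [119.134 362.07 ]
1.2 [144.4981 254.3387] [135.4917 358.3669]
```

View pics/w5.png

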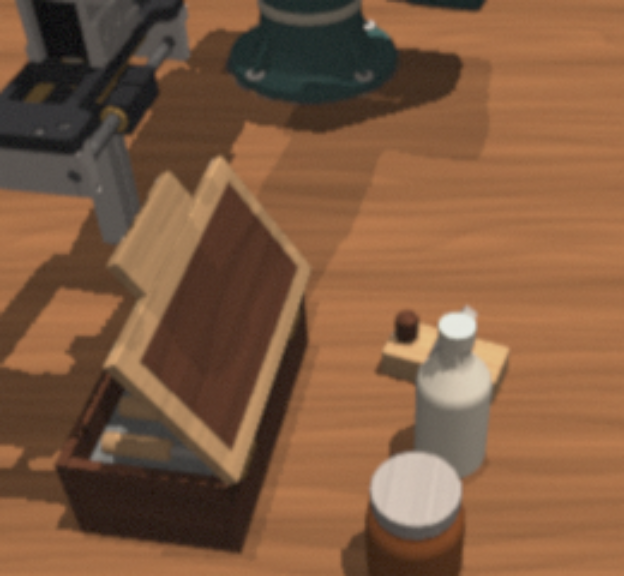

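The lip corner is at about (112,264), so the lid is near 1.03 rad and right at the fingers. I'll keep holding and check that it is still.

{"fn": "carry_out", "kwargs": {"increments": [[255,[0,0,0],0],[255,[0,0,0],0],[255,[0,0,0],0],[255,[0,0,0],0]]}}

```text
time: 7.55
tool_pos: [0.6007, -0.0756, 0.1995]
ee_rot: [-3.142, 0.0, 1.412]
wrist_force: [0.8, -1.0, -1.1]
width: 0.0004
finger_force: 0.3
```

```bash
python3 st.py; python3 -c "
from h import *
a=robot.snapshot('scene');cv2.imwrite('pics/w6.png',a)"
```

```text
t 7.55 pos [ 0.6007 -0.0756  0.1995] u -0.0912 -v 0.0005 rot [-3.1416  0.0001  1.412 ] F [ 0.8003 -1.007  -1.1056] Fu -0.87 w 0.0004
```

{"fn": "carry_out", "kwargs": {"increments": [[255,[0,0,0],0],[255,[0,0,0],0],[255,[0,0,0],0],[255,[0,0,0],0],[255,[0,0,0],0]]}}

```text
time: 8.1
tool_pos: [0.6007, -0.0756, 0.1994]
ee_rot: [-3.142, 0.0, 1.412]
wrist_force: [0.5, -1.3, 0.2]
width: 0.0005
finger_force: 0.3
```

```bash
python3 st.py; python3 -c "
from h import *
a=robot.snapshot('scene');b=cv2.imread('pics/w6.png')
d=cv2.GaussianBlur(cv2.absdiff(a,b),(3,3),0).max(2)[100:280,160:290];print(d.max(),(d>25).sum())
c=cv2.imread('pics/w5.png');b5=cv2.resize(b[60:300,140:400],None,fx=2.4,fy=2.4);d=cv2.absdiff(c,b5).max(2)[150:500,60:330];print((d>30).sum())"
```

```text
t 8.1 pos [ 0.6007 -0.0756  0.1994] u -0.0912 -v 0.0005 rot [-3.1416  0.0001  1.4119] F [ 0.5465 -1.2943  0.2307] Fu -1.19 w 0.0005
8 0
0
```

Between t=7.1 and 8.1 s the image did not change, so the lid is caught and still at about 1.0 rad. Now I'll lower it along the arc.

{"fn": "carry_out", "kwargs": {"increments": [[255,[-5.1,0,3.2],0],[255,[-4.9,0,3.4],0],[255,[-4.8,0,3.6],0],[255,[-4.7,0,3.8],0],[255,[-4.5,0,4.0],0],[255,[-4.3,0,4.1],0],[255,[-4.2,0,4.3],0],[255,[-4.0,0,4.5],0]]}}

```text
time: 8.95
tool_pos: [0.5948, -0.112, 0.1682]
ee_rot: [-3.142, 0.0, 1.412]
wrist_force: [0.7, -0.0, -0.3]
width: 0.0004
finger_force: 0.0
```

{"fn": "carry_out", "kwargs": {"increments": [[255,[-3.8,0,4.6],0],[255,[-3.6,0,4.8],0],[255,[-3.4,0,4.9],0],[255,[-3.2,0,5.1],0],[255,[-3.0,0,5.2],0],[255,[0,0,0],0],[255,[0,0,0],0]]}}

```text
time: 9.65
tool_pos: [0.5921, -0.1284, 0.1438]
ee_rot: [-3.141, 0.0, 1.412]
wrist_force: [-1.0, -1.6, -1.0]
width: 0.0004
finger_force: 0.6
```

```bash
python3 st.py; python3 -c "
from h import *
a=robot.snapshot('scene');cv2.imwrite('pics/w7.png',cv2.resize(a[60:300,140:400],None,fx=2.4,fy=2.4))
for t in (.3,.4,.5,.6,.7): print(t,*[(proj('scene',[*(H-u*r*np.cos(t)+w*o),.0805+r*np.sin(t)])-[140,60])*2.4 for r,o in((.15,.05),(.12,.11))])"
```

```text
t 9.65 pos [ 0.5921 -0.1284  0.1438] u -0.1447 -v 0.0005 rot [-3.1413  0.      1.4119] F [-0.9841 -1.5882 -0.9632] Fu -1.72 w 0.0004
0.3 [ 45.2911 348.8203] [ 51.9909 428.5877]
0.4 [ 47.1809 334.9359] [ 53.6855 417.8925]
0.5 [ 51.3384 321.4689] [ 57.2919 407.606 ]
0.6 [ 57.8235 308.5985] [ 62.8462 397.8636]
0.7 [ 66.6658 296.5114] [ 70.359  388.8034]
```

View pics/w7.png

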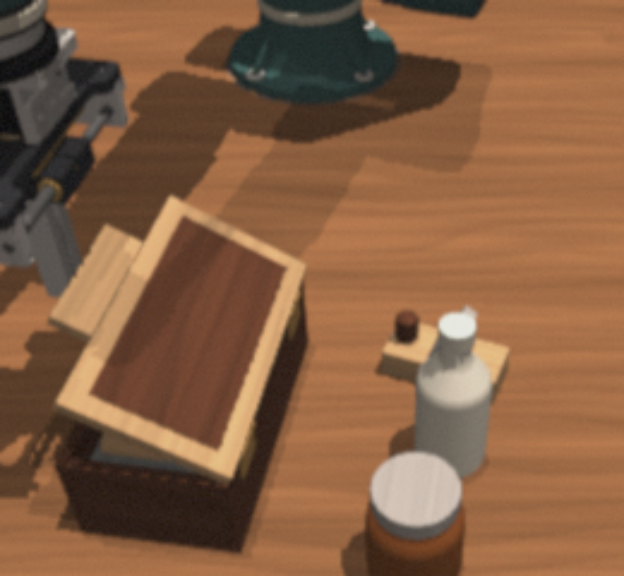

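The lip corner is at about (52,322), so the lid is near 0.51 rad with the lip against the finger. I'll continue along the arc with a slight inward bias.

{"fn": "carry_out", "kwargs": {"increments": [[255,[-1.9,0,4.0],0],[255,[-1.9,0,4.0],0],[255,[-1.8,0,4.1],0],[255,[-1.7,0,4.1],0],[255,[-1.5,0,4.2],0],[255,[-1.4,0,4.2],0],[255,[-1.3,0,4.3],0],[255,[0,0,0],0]]}}

```text
time: 10.5
tool_pos: [0.5903, -0.1404, 0.1142]
ee_rot: [-3.141, 0.001, 1.412]
wrist_force: [0.6, -3.5, -0.8]
width: 0.0007
finger_force: 1.5
```

```bash
python3 st.py; python3 -c "
from h import *
a=robot.snapshot('scene');cv2.imwrite('pics/w8.png',cv2.resize(a[60:300,140:400],None,fx=2.4,fy=2.4))
for t in (.1,.2,.3,.4,.5): print(t,*[(proj('scene',[*(H-u*r*np.cos(t)+w*o),.0805+r*np.sin(t)])-[140,60])*2.4 for r,o in((.15,.05),(.12,.11))])"
```

```text
t 10.5 pos [ 0.5903 -0.1404  0.1142] u -0.1568 -v 0.0005 rot [-3.1412  0.0009  1.4115] F [ 0.5694 -3.4577 -0.8145] Fu -3.32 w 0.0007
0.1 [ 47.9551 377.176 ] [ 54.0885 450.6898]
0.2 [ 45.584  362.9528] [ 52.1503 439.5614]
0.3 [ 45.2911 348.8203] [ 51.9909 428.5877]
0.4 [ 47.1809 334.9359] [ 53.6855 417.8925]
0.5 [ 51.3384 321.4689] [ 57.2919 407.606 ]
```

View pics/w8.png

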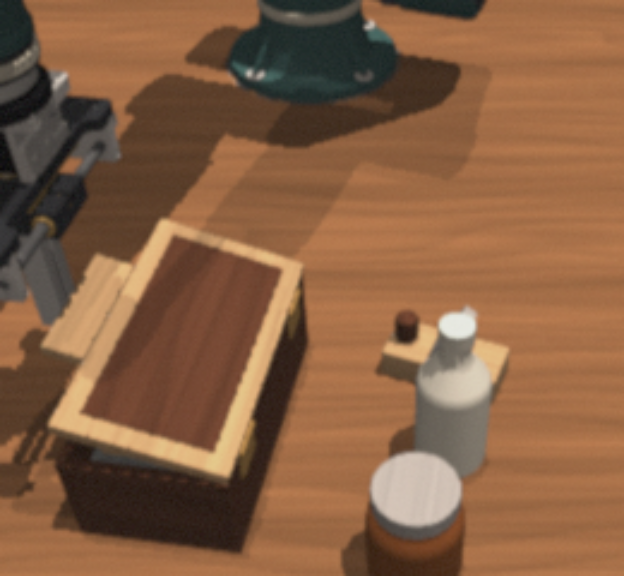

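About 0.3 rad now, with 3.3 N on the finger. The view budget is used up, so I'll carry on with force and pose numbers.

{"fn": "carry_out", "kwargs": {"increments": [[255,[-0.8,0,2.9],0],[255,[-0.75,0,2.9],0],[255,[-0.65,0,2.9],0],[255,[-0.6,0,2.9],0],[255,[-0.5,0,3.0],0],[255,[-0.5,0,3.0],0],[255,[-0.4,0,3.0],0],[255,[0,0,0],0]]}}

```text
time: 11.35
tool_pos: [0.5897, -0.1446, 0.0938]
ee_rot: [-3.141, 0.001, 1.412]
wrist_force: [0.3, -4.3, -1.1]
width: 0.0002
finger_force: 2.6
```

```bash
cat > lid.py <<'E'
from h import *
# light-wood mask; lid's rim corners: leftmost lip point / lowest lid point against the predicted outer corners
a=robot.snapshot('scene');cv2.imwrite('pics/m%d.png'%(robot.get_obs()['time']*100),a)
h=cv2.cvtColor(a,cv2.COLOR_BGR2HSV);m=((h[...,2]>140)&(h[...,1]<150)).astype(np.uint8)
m[:,:150]=0;m[:,270:]=0;m[:130]=0;m[262:]=0
n,l,s,_=cv2.connectedComponentsWithStats(m);k=1+np.argmax(s[1:,4]);ys,xs=np.where(l==k)
print('area',s[k,4],'left',xs.min(),ys[xs==xs.min()].mean(),'low',ys.max(),xs[ys==ys.max()].mean(),'lipcorner low-left',[(xs[i],ys[i]) for i in [np.argmax(1.0*ys-2*xs)]])
for t in(0,.1,.2,.3):
  print(t,*[proj('scene',[*(H-u*(r*np.cos(t)-q*np.sin(t))+w*o),.0805+r*np.sin(t)+q*np.cos(t)]) for r,o,q in((.15,.05,.01),(.12,.11,.01),(.0,.11,.01))])
E
python3 st.py; python3 lid.py
```

```text
t 11.35 pos [ 0.5897 -0.1446  0.0938] u -0.161 -v 0.0006 rot [-3.1415  0.0011  1.4116] F [ 0.2512 -4.2904 -1.0891] Fu -4.19 w 0.0002
area 5423 left 157 211.0 low 261 260.0 lipcorner low-left [(np.int64(160), np.int64(243))]
0 [160.3074 219.1041] [162.4898 248.5261] [235.6136 258.0086]
0.1 [159.0349 213.1651] [161.5541 243.8665] [236.2367 258.1085]
0.2 [158.6141 207.2428] [161.3561 239.2626] [236.8613 258.2465]
0.3 [159.091  201.4011] [161.9285 234.7658] [237.481  258.4213]
```

{"fn": "carry_out", "kwargs": {"increments": [[255,[-0.3,0,2.2],0],[255,[-0.2,0,2.2],0],[255,[-0.2,0,2.2],0],[255,[-0.1,0,2.2],0],[255,[-0.1,0,2.2],0],[255,[-0.1,0,2.2],0],[255,[0,0,0],0]]}}

```text
time: 12.1
tool_pos: [0.5895, -0.1458, 0.0806]
ee_rot: [-3.142, 0.001, 1.412]
wrist_force: [1.1, -6.5, -0.7]
width: 0.0006
finger_force: 2.9
```

```bash
python3 st.py; python3 lid.py|head -1
```

```text
t 12.1 pos [ 0.5895 -0.1458  0.0806] u -0.1622 -v 0.0006 rot [-3.1415  0.0015  1.4116] F [ 1.0989 -6.5361 -0.6951] Fu -6.28 w 0.0006
area 5540 left 158 216.5 low 261 260.5 lipcorner low-left [(np.int64(160), np.int64(247))]
```

{"fn": "carry_out", "kwargs": {"increments": [[255,[-0.1,0,1.8],0],[255,[0,0,1.8],0],[255,[0,0,1.8],0],[255,[0,0,1.8],0],[255,[0,0,1.5],0],[255,[0,0,1.5],0]]}}

```text
time: 12.75
tool_pos: [0.5897, -0.1461, 0.0722]
ee_rot: [3.14, 0.002, 1.412]
wrist_force: [-1.8, -4.7, 4.4]
width: 0.0002
finger_force: 3.0
```

```bash
python3 st.py; python3 lid.py|head -1
```

```text
t 12.75 pos [ 0.5897 -0.1461  0.0722] u -0.1625 -v 0.0009 rot [3.1405 0.0019 1.4117] F [-1.839  -4.7271  4.3915] Fu -4.96 w 0.0002
area 5552 left 159 219.0 low 261 260.0 lipcorner low-left [(np.int64(161), np.int64(249))]
```

{"fn": "carry_out", "kwargs": {"increments": [[255,[0,0,1.0],0],[255,[0,0,1.0],0],[255,[0,0,1.0],0],[255,[0,0,0],0]]}}

```text
time: 13.2
tool_pos: [0.5899, -0.1461, 0.0694]
ee_rot: [3.14, 0.002, 1.412]
wrist_force: [-1.5, -5.3, 4.2]
width: 0.0006
finger_force: 3.0
```

```bash
python3 st.py; python3 lid.py|head -1
python3 - <<'E'
from h import *
import glob
f=sorted(glob.glob('pics/m*.png'),key=lambda s:int(s[6:-4]));I=[cv2.imread(x).astype(int).max(2) for x in f]
for i in I: print(i[240:262,170].tolist())
print([int((abs(I[k]-I[-1])[150:262,150:262]>25).sum()) for k in range(len(I)-1)])
E
```

```text
t 13.2 pos [ 0.5899 -0.1461  0.0694] u -0.1625 -v 0.0011 rot [3.1398 0.002  1.4117] F [-1.5279 -5.2626  4.1832] Fu -5.44 w 0.0006
area 5443 left 159 219.0 low 261 260.0 lipcorner low-left [(np.int64(161), np.int64(249))]
[227, 228, 227, 228, 225, 197, 125, 93, 82, 51, 40, 44, 49, 50, 56, 51, 41, 44, 43, 44, 48, 46]
[227, 228, 227, 228, 228, 227, 227, 226, 212, 149, 102, 86, 70, 58, 56, 49, 43, 46, 47, 46, 41, 44]
[226, 227, 227, 228, 227, 228, 227, 228, 228, 226, 200, 131, 92, 85, 66, 49, 46, 46, 42, 44, 44, 46]
[227, 228, 227, 228, 229, 227, 228, 227, 228, 226, 202, 129, 91, 83, 65, 50, 47, 45, 44, 42, 45, 44]
[2950, 1412, 122]
```

The lid stayed put while the finger slid 3 mm further down with 4 N of upward friction, and its edge sits where a shut lid should. It is shut, so I'll back off.

{"fn": "carry_out", "kwargs": {"increments": [[255,[-2,0,0],0],[255,[-8,0,0],0],[255,[-25,0,0],0],[255,[-40,0,0],0],[255,[-40,0,-20],0],[255,[-20,0,-40],0],[255,[0,0,-40],0],[255,[0,0,0],0]]}}

```text
time: 14.05
tool_pos: [0.5707, -0.2802, 0.1752]
ee_rot: [3.13, 0.002, 1.411]
wrist_force: [0.2, -0.2, 1.3]
width: 0.0005
finger_force: 0.0
```

```bash
python3 st.py; python3 lid.py|head -1
python3 - <<'E'
from h import *
import glob
f=sorted(glob.glob('pics/m*.png'),key=lambda s:int(s[6:-4]));I=[cv2.imread(x).astype(int).max(2) for x in f]
for i in I[-2:]: print(i[240:262,170].tolist(),i[240:262,200].tolist())
b=cv2.imread('pics/s0.png').astype(int).max(2)
print((abs(I[-1]-b)[185:315,292:360]>30).sum())
E
```

```text
t 14.05 pos [ 0.5707 -0.2802  0.1752] u -0.2978 -v 0.0034 rot [3.1304 0.0025 1.411 ] F [ 0.1916 -0.1755  1.3   ] Fu -0.14 w 0.0005
area 6798 left 150 215.1818181818182 low 261 213.45454545454547 lipcorner low-left [(np.int64(150), np.int64(261))]
[227, 228, 227, 228, 229, 227, 228, 227, 228, 226, 202, 129, 91, 83, 65, 50, 47, 45, 44, 42, 45, 44] [108, 107, 106, 108, 107, 113, 161, 218, 221, 221, 220, 221, 222, 218, 182, 117, 88, 86, 74, 55, 46, 46]
[218, 219, 218, 218, 219, 218, 219, 218, 218, 217, 189, 121, 87, 80, 60, 44, 41, 41, 40, 39, 44, 43] [102, 102, 101, 100, 99, 106, 151, 202, 214, 210, 209, 211, 212, 204, 169, 108, 82, 82, 73, 49, 44, 47]
0
```

The lid did not move when the finger left it, so it was already fully shut. The bystanders' part of the picture has not changed.

```bash
python3 -c "
from bench import robot
print(robot.close_job())"
```

```text
the job is handed in; nothing more can be done
None
```

I pushed the lid over its balance point, caught it on the closed fingers at about 1.0 rad and held it still for about 1 s. I then lowered it shut at roughly 0.12 rad/s by my estimate and moved clear, without gripping it or disturbing the bottle, jar or plane; the job was handed in at about 14 s, and no verdict came back.

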